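# Set and clamp the leg of the recipe-book stand

## Robot

A 6-joint arm with a two-finger parallel gripper is mounted at the origin on a cart in front of the work surface, level with it; the furniture and walls round the work are solid. World frame = base frame: x ahead of the robot, y to its left, z up, the work surface at z = 0. Lengths are in m, angles in rad, forces in N, time in s.
With the tool pointing down it reaches from about 0.35 to 0.775 m from the base axis. Payload 7.3 kg.
Tool frame: the origin (TCP) lies on the centre line of the jaws, within the pads' length; the fingertips stand r.tips_ahead ahead of it and the grasp point (between the pads) lies 3 mm ahead of it (r.tips_ahead is the distance from the TCP to the fingertips, in m); z points along the fingers, y is the direction in which the jaws open and shut (so a half turn about z gives the same grasp; the last joint's range is limited). The gripper opens to 92 mm and grips with 3 to 60 N. Pads are 19 mm wide; open, the fingers measure 130 mm over their backs; the gripper's body (75 mm by 190 mm) begins 47 mm behind the grasp point.
Start: joints at [0.97, 0.342, 1.524, -0, 1.275, -0.146], TCP at [0.231, 0.472, 0.249] pointing down, gripper open.
Joint ranges: [-2.53, 2.53], [-0.77, 2.02], [0.04, 2.7], [-1, 4.14], [0.28, 2.66], [-3.11, 3.11]. Speed limits (rad/s): [2.57, 2.57, 3.14, 3.14, 3.14, 3.14].

## Interface

Orientations are given as a unit quaternion [w, x, y, z].
In Python, from station import r gives the robot as it stands. The module is installed in compiled form; this text tells all that it offers.
- The arm moves only by the shell command python3 -m crank 'ROWS' [FORCE]. ROWS is JSON, one flat list of numbers, 5 for each row, row after row: the shift along the tool's x, y, z in mm, then the turn about the tool's z in degrees, then the gripper's target within -1 to 1 (shut at 1, half-way at 0, fully open at -1). A call has 1 to 5 rows; each row shifts and turns the pose as measured when the row begins, along the tool's axes as they then stand; what a row does not reach is not made up. A row lasts 1/12 s, in which the tool goes at most 41.7 mm and 7.16 degrees, less where a joint would pass 70% of its speed; a pose out of reach is approached as far as the arm can. A call is refused whole if a number of a shift passes 41.7 or a number of a turn 7.16, either way. A call with a gripper value outside its range is refused whole. The fingers move at their own pace and stop on an object; FORCE is the grip in N (left out, the last holds). Time passes only in rows, so rows that do not move let the fingers close. It gives the time, the measured TCP pose, the force and the opening at its end, in the units of the state.
- r.read_state(): the state, without advancing time (a new reading comes with each control period).
- r.read_camera(name): name is "scene" or "side" or "wrist"; returns (picture, depth): 480x640x3 uint8, red, green, blue; 480x640 float32, m along the optical axis (not along the pixel's ray), 0 where there is no reading.
- r.camera_params(name): a dict with "fovy" (degrees; the focal length in pixels is half the picture's height over the tangent of half this angle, whatever the lens; pixels are square), "cx", "cy" (the principal point, pixels), "extrinsics" (4x4, takes a point from world to camera coordinates). Camera axes: x right, y down, z forward; pixel columns grow to the right and rows downward; lengths in m; the calibration is good to about 2 mm. A picture is of the moment at which its call begins: read the wrist's pose just before it. camera_params takes no time and is no camera call; for the wrist camera it gives the pose at the moment of the call.
- r.finish_job(): hands the job in, once; it reports no verdict.
Trained networks look in the newest picture that a camera, given by its name, has taken for a name from the list of things; names that differ only in an ending like _2 or _b are one class to them, and where a whole thing is asked for, a point or a joint stands for the part that bears it (a point fixed in the world has none). Each returns a list of dicts, best first, with "p" (0 to 1); they miss things now and then, are a little off and sometimes report something else, mostly with a low value. They report only what shows in the picture. A call takes as long as a camera call. They do not tell look-alikes from the thing itself.
- r.masks_of(name, camera): "region" (480x640 bool, what is visible of it).
- r.pinpoint(name, camera): "point" ([x, y, z] in m, in the coordinates of the camera as it stood for that picture, good to about 4 mm: a listed point, or the origin of a listed thing).
The state is a dict: "t": time; "joint_positions": joint angles; "joint_vel": joint speeds; "effort": joint torques, N m; "eef_pos": TCP position; "ee_rot": TCP orientation; "force": force on the tool from outside, world axes, zero at the start; "ft_torque": the same for the moment, N m; "gripper_width": finger opening in m.
Only numpy, scipy, OpenCV 4.12 (cv2) and the standard library are available. Lean on these libraries where they do the work, as an engineer would, in place of code of your own. Each camera call takes 0.05 s, during which the arm holds its last target.

## Task

The recipe-book stand lies folded on the worktop: draw its sprung sliding leg out by the black finger plate until the white pointer lines up with the red marker clip, with the blue cam lever still open. Only when the leg is at the mark, squeeze the cam lever fully shut against the finger plate without letting the leg shift. Finish while still holding it so (do not let go, both leg and lever would spring back), and leave the jars and the salt shaker standing where they are.

Things in the scene. Friction and masses are not known exactly. Their poses are not given: they have to be found in the camera images.
- stand: Folded recipe-book stand, fixed on the worktop: dark wooden board 388 x 112 mm, top face 14 mm up, ledge 34 mm high at its back end, aluminium sleeve (42 mm wide, top 39 mm up, x -172 to -62 mm) from which the leg slides. Origin on the worktop under the grip's middle when the leg is in. x = the way the leg slides out (board x -188 to +200 mm), roughly to the robot's left; y = side of lever and marker; z up.
- leg (a joint): How far the leg is out, in m: 0 fully in, 0.16 at its stop. A spring (20 N/m) draws it back in, against 1 N of friction, so it stays put if out less than 50 mm and creeps back from farther out unless held.
- finger_plate: Black upright plate, part of the leg (slides with it); axes parallel to the stand's, origin at worktop height under the grip's middle. Plate 64 mm long (x -32 to +32), y -11 to -3 mm, 29 to 81 mm above the worktop. The leg below is 22 mm wide, top 31 mm up; its rubber foot (x 53 to 75 mm) has its top 34 mm up.
- flange (a point): Middle of the inner face of the stop flange, 55 mm above the worktop, at x = 26, y = -28 mm in the finger plate's frame. The black flange (7 mm thick, 29 to 81 mm above the worktop) juts from the plate's outer end to y = -46 mm. A finger on the -y side of the plate, between them, pushes this face along +x to draw the leg out.
- pointer (a point): Tip of the white pointer of the leg, 48 mm behind the grip's middle (x = -48, y = +34 mm in the finger plate's frame), 24 mm above the worktop.
- marker: Red marker clip (8 mm wide, 22 mm long across the board, 5 mm high) on the board's +y edge; origin on its centre line at the edge, at the board's upper face; axes parallel to the stand's. The leg is at the mark when the pointer is level with it along x: leg 80 to 130 mm out, different each time.
- lever (a joint): Angle of the cam lever in rad: 0 fully shut (flat along the finger plate), 0.42 fully open. A spring pushes it open with 0.02 to 0.13 N m, most near shut (about 2.5 N at the finger).
- lever_pad: Blue blade of the cam lever on the plate's +y side. Origin on its upright pivot at worktop height, at x = -34, y = +3 mm in the finger plate's frame; its x axis runs along the blade, toward the flange when shut. Blade 62 mm long, y 0 to 8 mm in its own frame, 34 to 78 mm above the worktop. Fully open its end reaches y = +36 mm in the finger plate's frame.
- squeeze (a point): Where to squeeze: x = 10, y = 0 mm in the finger plate's frame, 55 mm above the worktop. One finger on the plate's -y face, the other on the blade's outer face; they close along the stand's y. Shut, plate and blade together are 22 mm thick (y -11 to +11).
- olive_jar: Glass olive jar with a grey lid, 63 mm across, 110 mm high, loose, behind the stand; origin at the centre of its underside.
- salt_shaker: Salt shaker with a grey metal top, 44 mm across, 90 mm high, loose, behind the stand; origin at the centre of its underside.
- nutmeg_jar: Spice jar with a dark lid, 44 mm across, 105 mm high, loose, past the outer end of the stand; origin at the centre of its underside.
There are look-alikes about, which are no part of the job. What is shaped like the olive_jar but turquoise is not meant.

How it is judged:
By the outcome, as a careful person would: the job done as asked, in the order asked, and still so for the second after the job is handed in, while the arm keeps its last pose, push and grip.
It also fails if it takes over 35 s, if anything falls off the work surface, if the arm or the gripper's body presses on something with over 40 N, if the wrist force passes 120 N, or if a joint passes its speed limit or range.

## Working session

There is one attempt and no reset: what is moved stays moved. The work goes in short steps, Python scripts to look and compute and a shell command to move; the robot and the scene stay as the last step left them, time stands still between calls to the robot, and variables do not carry over. Pictures are saved under pics/ and viewed, and the job is handed in when it is done.

```bash
mkdir -p pics; ls; python3 - <<'E'
from station import r
import cv2, numpy as np
s=r.read_state(); print(s, r.tips_ahead)
for c in ["scene","side","wrist"]:
    im,d=r.read_camera(c); cv2.imwrite(f"pics/{c}0.png",im[:,:,::-1])
    P=r.camera_params(c); E=np.array(P["extrinsics"]); print(c,P["fovy"],P["cx"],P["cy"],E.round(3).tolist())
    for n in ["stand","finger_plate","flange","pointer","marker","lever_pad","squeeze","olive_jar","salt_shaker","nutmeg_jar"]:
        if c=="wrist" and n in("olive_jar",): pass
        for q in r.pinpoint(n,c)[:2]:
            p=np.linalg.inv(E)@np.append(q["point"],1); 
            f=240/np.tan(np.radians(P["fovy"])/2); x=q["point"]
            print(n,round(q["p"],2),p[:3].round(4),"px",int(P["cx"]+f*x[0]/x[2]),int(P["cy"]+f*x[1]/x[2]))
print(r.read_state()["t"])
E
```

```text
pics
{'t': 0.0, 'joint_positions': array([ 9.70062218e-01,  3.42740017e-01,  1.52499030e+00,  7.38588795e-09,
        1.27539323e+00, -1.46022947e-01]), 'joint_vel': array([-0.00140878, -0.00036408,  0.00142446, -0.00205649,  0.00030522,
        0.00132136]), 'effort': array([ 6.06694430e-04, -4.31249535e+01, -2.44219047e+01,  7.17634242e-02,
        5.61216718e-02, -1.86886796e-04]), 'eef_pos': array([0.23036666, 0.47135801, 0.24804528]), 'ee_rot': array([-2.79209948e-04,  2.25401882e-01,  9.74265572e-01, -7.12705925e-04]), 'force': array([0.29212716, 0.8840887 , 0.31181333]), 'ft_torque': array([ 0.03271096, -0.03298411, -0.03877365]), 'gripper_width': 0.09176962680565755} 0.022
scene 51.05208084085637 318.6463196208412 239.01070895286355 [[0.433, -0.901, -0.013, -0.257], [-0.463, -0.21, -0.861, 0.327], [0.773, 0.379, -0.508, 0.701], [0.0, 0.0, 0.0, 1.0]]
stand 0.6 [ 0.504  -0.0204  0.0021] px 309 283
finger_plate 0.7 [ 0.5018 -0.0156  0.0017] px 306 283
flange 0.91 [0.5306 0.0058 0.0563] px 303 253
flange 0.31 [ 0.504  -0.0201  0.0012] px 309 283
pointer 0.73 [ 0.6564 -0.1051  0.0
[... 679 characters left out ...]
25 -0.0011] px 360 254
flange 0.81 [0.5223 0.0056 0.0556] px 351 243
pointer 0.66 [ 0.4689 -0.0632  0.021 ] px 371 234
pointer 0.54 [ 0.4958 -0.0188 -0.0022] px 361 256
marker 0.46 [0.447  0.027  0.0131] px 388 264
marker 0.35 [ 0.4955 -0.017  -0.0033] px 361 256
lever_pad 0.8 [ 0.5004 -0.0524  0.0032] px 357 244
squeeze 0.75 [ 0.5028 -0.0093  0.0542] px 360 239
olive_jar 0.81 [ 0.5081 -0.3798  0.0036] px 339 164
olive_jar 0.77 [ 0.5717  0.2845 -0.0015] px 340 375
nutmeg_jar 0.9 [ 0.4712  0.2598 -0.0024] px 395 360
wrist 68.61566337882314 320.350537948184 239.84145811855313 [[0.438, 0.899, 0.0, -0.525], [0.861, -0.42, 0.287, -0.038], [0.258, -0.126, -0.958, 0.391], [0.0, 0.0, 0.0, 1.0]]
1.65
```

View pics/scene0.png

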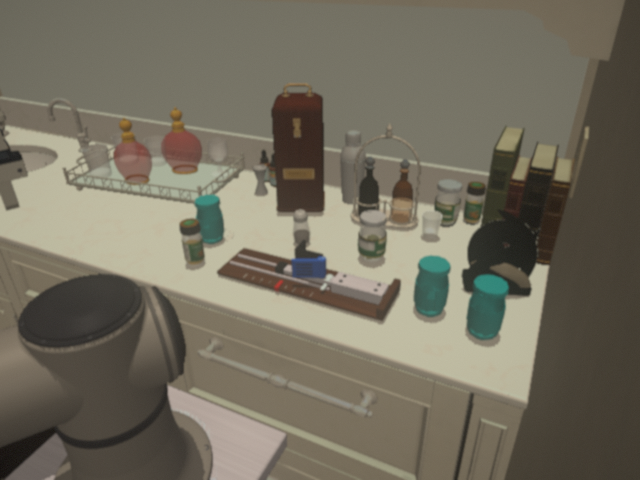

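View pics/side0.png

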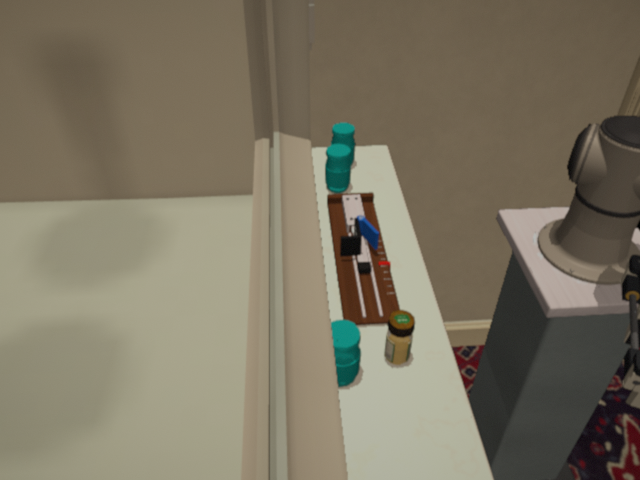

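```bash
python3 - <<'E'
import cv2
im=cv2.imread("pics/scene0.png"); cv2.imwrite("pics/crop_s.png",cv2.resize(im[190:340,200:400],None,fx=4,fy=4,interpolation=cv2.INTER_CUBIC))
im=cv2.imread("pics/side0.png"); cv2.imwrite("pics/crop_d.png",cv2.resize(im[180:330,290:490],None,fx=4,fy=4,interpolation=cv2.INTER_CUBIC))
E
```

```text
(no output)
```

View pics/crop_s.png

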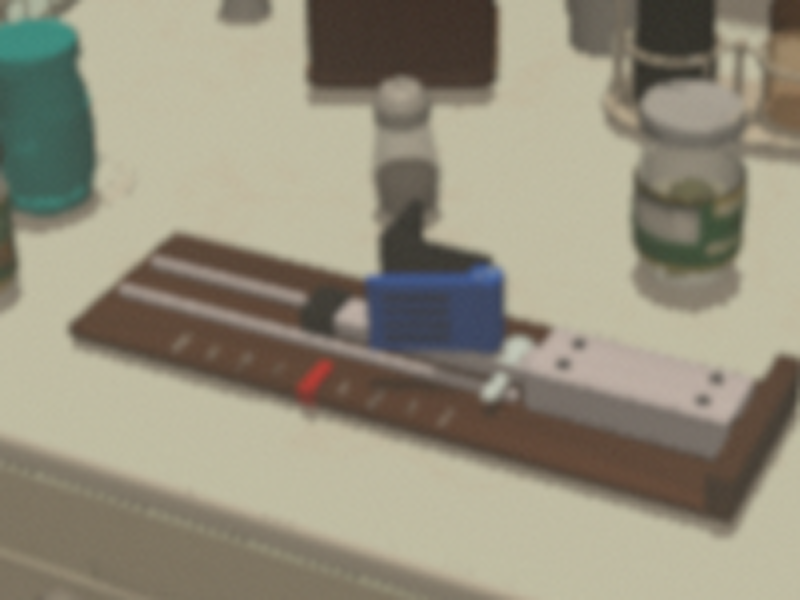

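View pics/crop_d.png

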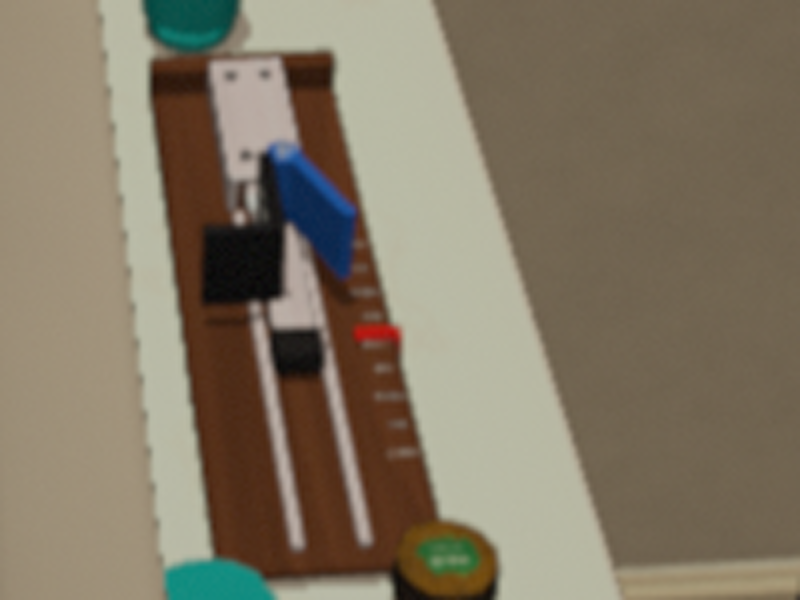

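View pics/wrist0.png

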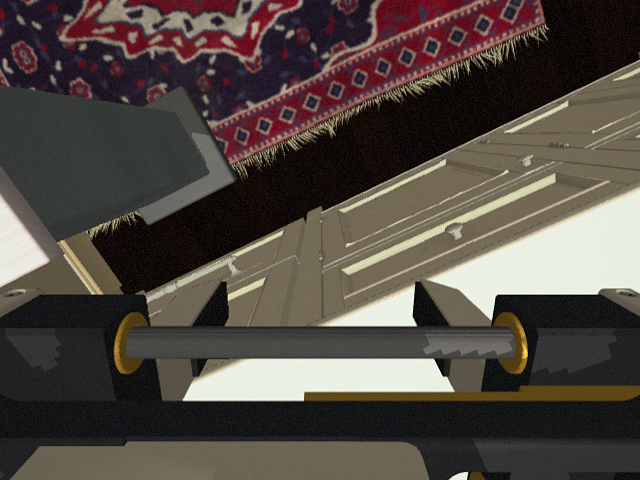

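```bash
cat > h.py <<'E'
from station import r
import cv2, numpy as np
def cam(c):
    P=r.camera_params(c); im,d=r.read_camera(c)
    return im,d,P
def cloud(d,P):
    f=240/np.tan(np.radians(P["fovy"])/2); v,u=np.mgrid[0:480,0:640]
    X=np.stack([(u-P["cx"])*d/f,(v-P["cy"])*d/f,d,np.ones_like(d)],-1)
    W=X@np.linalg.inv(np.array(P["extrinsics"])).T
    W=W[...,:3]; W[d<=0]=np.nan; return W
def proj(p,P):
    f=240/np.tan(np.radians(P["fovy"])/2); c=(np.array(P["extrinsics"])@np.append(p,1))
    return P["cx"]+f*c[0]/c[2],P["cy"]+f*c[1]/c[2]
E
python3 - <<'E'
from h import *
for c in ["scene","side"]:
    im,d,P=cam(c); W=cloud(d,P)
    np.savez(f"/tmp/{c}",im=im,d=d)
    hsv=cv2.cvtColor(im,cv2.COLOR_RGB2HSV)
    red=((hsv[...,0]<6)|(hsv[...,0]>174))&(hsv[...,1]>180)&(hsv[...,2]>120)
    box=(W[...,0]>.35)&(W[...,0]<.65)&(W[...,1]>-.3)&(W[...,1]<.3)
    m=red&box&(W[...,2]<.05)
    print(c,"red",m.sum(),np.nanmean(W[m],0).round(4),np.nanmin(W[m],0).round(4),np.nanmax(W[m],0).round(4))
    st=r.masks_of("stand",c)
    if st:
        m=st[0]["region"]; pts=W[m]; pts=pts[np.isfinite(pts[:,0])]
        b=pts[(pts[:,2]>.008)&(pts[:,2]<.02)]
        rc=cv2.minAreaRect(b[:,:2].astype(np.float32)); print("board rect",rc, len(b))
        t=pts[(pts[:,2]>.034)&(pts[:,2]<.044)]; 
        print("sleeve",cv2.minAreaRect(t[:,:2].astype(np.float32)))
    blue=(hsv[...,0]>100)&(hsv[...,0]<130)&(hsv[...,1]>120)&box
    print("blue",blue.sum(),np.nanmin(W[blue],0).round(4),np.nanmax(W[blue],0).round(4))
    if c=="scene":
      for nm,(u,v) in dict(olive=(372,235),salt=(301,228),salt_b=(301,240),nut=(193,245)).items():
        print(nm,W[v,u].round(3))
E
```

```text
<stdin>:9: RuntimeWarning: Mean of empty slice
Traceback (most recent call last):
ValueError: zero-size array to reduction operation fmin which has no identity
```

```bash
python3 - <<'E'
from h import *
for c in ["scene","side"]:
    im,d,P=cam(c); W=cloud(d,P)
    R,G,B=[im[...,i].astype(int) for i in range(3)]
    box=(W[...,0]>.35)&(W[...,0]<.65)&(W[...,1]>-.3)&(W[...,1]<.3)&(W[...,2]<.12)
    m=(R>G+70)&(R>B+70)&box
    n,lab,stt,cen=cv2.connectedComponentsWithStats(m.astype(np.uint8))
    for i in range(1,n):
        if stt[i,4]>4: print(c,"red",stt[i],np.nanmean(W[lab==i],0).round(4))
    blue=(B>R+50)&(B>G+30)&box
    if blue.any(): print("blue",blue.sum(),np.nanmin(W[blue],0).round(4),np.nanmax(W[blue],0).round(4))
    st=r.masks_of("stand",c)
    for q in st[:1]:
        m=q["region"]; pts=W[m]; pts=pts[np.isfinite(pts[:,0])]
        print(q["p"],m.sum(),len(pts))
        b=pts[(pts[:,2]>.008)&(pts[:,2]<.02)]
        print("board rect",cv2.minAreaRect(b[:,:2].astype(np.float32)), len(b))
        t=pts[(pts[:,2]>.034)&(pts[:,2]<.044)]; 
        if len(t)>5: print("sleeve",cv2.minAreaRect(t[:,:2].astype(np.float32)),len(t))
    if c=="scene":
      for nm,(u,v) in dict(olive=(372,235),salt=(301,228),salt_b=(301,240),nut=(193,245)).items():
        print(nm,W[v,u].round(3))
print(r.read_state()["t"])
E
```

```text
scene red [275 280   8   8  33] [0.4568 0.0283 0.0184]
blue 98 [ 0.4691 -0.0607  0.0736] [ 0.5042 -0.0019  0.081 ]
0.86 6650 6626
board rect ((0.4998101592063904, -0.012989223003387451), (0.3883471190929413, 0.11580703407526016), 89.80663299560547) 3536
sleeve ((0.5003476142883301, -0.07605178654193878), (0.2592583894729614, 0.10530086606740952), 89.61476135253906) 1057
olive [ 0.626 -0.115  0.081]
salt [0.633 0.065 0.054]
salt_b [0.635 0.067 0.019]
nut [0.457 0.243 0.06 ]
side red [378 261  12   5  48] [0.4567 0.0264 0.0174]
blue 332 [ 0.468  -0.058   0.0385] [0.506  0.0065 0.0812]
0.79 6685 6658
board rect ((0.5012174248695374, -0.00620722770690918), (0.11222638189792633, 0.38091593980789185), 0.3018338978290558) 4584
sleeve ((0.5134962797164917, -0.07370778918266296), (0.26172828674316406, 0.10456787794828415), 84.7857666015625) 680
1.9
```

```bash
cat > plan.py <<'E'
import sys,numpy as np
from station import r
from scipy.spatial.transform import Rotation as Ro
def where():
    s=r.read_state(); q=s["ee_rot"]; R=Ro.from_quat([q[1],q[2],q[3],q[0]])
    return s,R
# args X Y Z yaw_of_tool_y(deg) maxstep
X,Y,Z,yaw,ms=map(float,sys.argv[1:6])
s,R=where(); p=np.array(s["eef_pos"])
ty=R.as_matrix()[:,1]; a=np.degrees(np.arctan2(ty[1],ty[0]))
print("t",round(s["t"],2),"pos",p.round(4),"yaw",round(a,2),"w",round(s["gripper_width"],4),"F",s["force"].round(1))
T=np.array([X,Y,Z]); rows=[]
for i in range(5):
    d=T-p; L=np.linalg.norm(d); d=d*min(1,ms/1000/L) if L>0 else d
    tl=R.inv().apply(d)*1000; tl=np.clip(tl,-41,41)
    da=(yaw-a+180)%360-180; turn=np.clip(-da,-7,7)
    rows.append([*tl.round(1),round(turn,1)])
    p=p+R.apply(tl/1000); R=R*Ro.from_euler('z',turn,degrees=True); a-=turn
for q in rows: print(q)
E
python3 plan.py 0.484 -0.010 0.2 0 40
```

```text
t 1.9 pos [0.2306 0.4717 0.2487] yaw 63.94 w 0.0917 F [-0.3  0.1  0.5]
[np.float64(-32.2), np.float64(-23.5), np.float64(3.6), np.float64(7.0)]
[np.float64(-34.8), np.float64(-19.4), np.float64(3.6), np.float64(7.0)]
[np.float64(-36.9), np.float64(-15.0), np.float64(3.6), np.float64(7.0)]
[np.float64(-38.4), np.float64(-10.4), np.float64(3.6), np.float64(7.0)]
[np.float64(-39.4), np.float64(-5.7), np.float64(3.6), np.float64(7.0)]
```

Candidates, in scene-camera pixels:
- **Stand:** there is only one, at (310,280). Its blue lever is at (309,267), the black plate and flange at (303,253), and the white pointer at (323,288).
- **Marker:** the only red clip is at (279,284).
- **Jars to leave alone:** olive jar (372,235), which is clear glass with a grey lid; salt shaker (301,228); nutmeg jar (193,245).
- **Look-alikes:** turquoise jars at (209,220), (432,287) and (487,307), plus jars at the back near (448,202) and (474,202).

The two 4x crops confirm the plate, flange, lever, pointer and clip. The expected draw is about 93 mm.

```bash
python3 -m crank '[-32,-23.5,3,7,-0.52, -35,-19.5,3,7,-0.52, -37,-15,3,7,-0.52, -38.5,-10.5,3,7,-0.52, -39.5,-5.5,3,7,-0.52]' 20; python3 plan.py 0.484 -0.010 0.2 0 40
```

```text
t: 2.32
eef_pos: [0.3227, 0.2954, 0.2329]
ee_rot: [-0.001, 0.511, 0.859, 0.003]
force: [0.9, -0.0, 0.8]
gripper_width: 0.07
t 2.32 pos [0.3227 0.2954 0.2329] yaw 28.49 w 0.07 F [ 0.9 -0.   0.8]
[np.float64(-39.8), np.float64(-0.5), np.float64(3.6), np.float64(7.0)]
[np.float64(-39.6), np.float64(4.4), np.float64(3.6), np.float64(7.0)]
[np.float64(-38.8), np.float64(9.2), np.float64(3.6), np.float64(7.0)]
[np.float64(-37.4), np.float64(13.8), np.float64(3.6), np.float64(7.0)]
[np.float64(-35.4), np.float64(18.3), np.float64(3.6), np.float64(0.5)]
```

```bash
python3 -m crank '[-40,-0.5,3.5,7,-0.52, -39.5,4.5,3.5,7,-0.52, -39,9,3.5,7,-0.52, -37.5,14,3.5,7,-0.52, -35.5,18,3.5,0.5,-0.52]'; python3 plan.py 0.484 -0.010 0.2 0 40
```

```text
t: 2.73
eef_pos: [0.4168, 0.11, 0.2154]
ee_rot: [-0.0, 0.714, 0.7, 0.004]
force: [0.2, -0.0, 0.6]
gripper_width: 0.0695
t 2.73 pos [0.4168 0.11   0.2154] yaw -1.08 w 0.0695 F [ 0.2 -0.   0.6]
[np.float64(-34.3), np.float64(20.1), np.float64(4.4), np.float64(-1.1)]
[np.float64(-34.7), np.float64(19.4), np.float64(4.4), np.float64(-0.0)]
[np.float64(-34.7), np.float64(19.4), np.float64(4.4), np.float64(-0.0)]
[np.float64(-16.0), np.float64(8.9), np.float64(2.0), np.float64(-0.0)]
[np.float64(0.0), np.float64(-0.0), np.float64(0.0), np.float64(-0.0)]
```

```bash
python3 - <<'E'
from h import *
im,d,P=cam("scene"); cv2.imwrite("pics/scene1.png",im[:,:,::-1])
im,d,P=cam("wrist"); cv2.imwrite("pics/wrist1.png",im[:,:,::-1])
E
```

```text
(no output)
```

View pics/scene1.png

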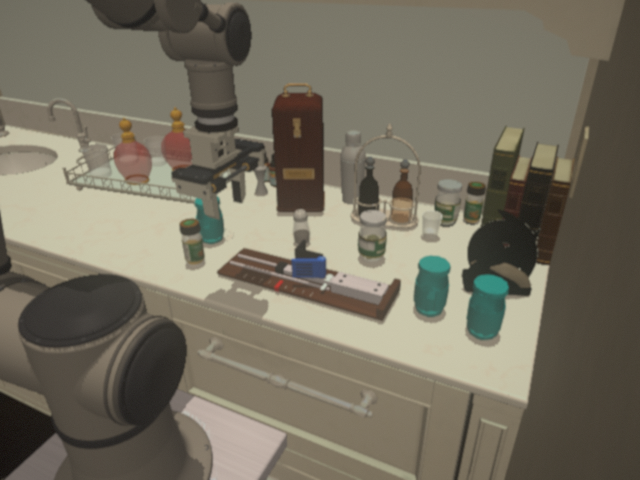

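View pics/wrist1.png

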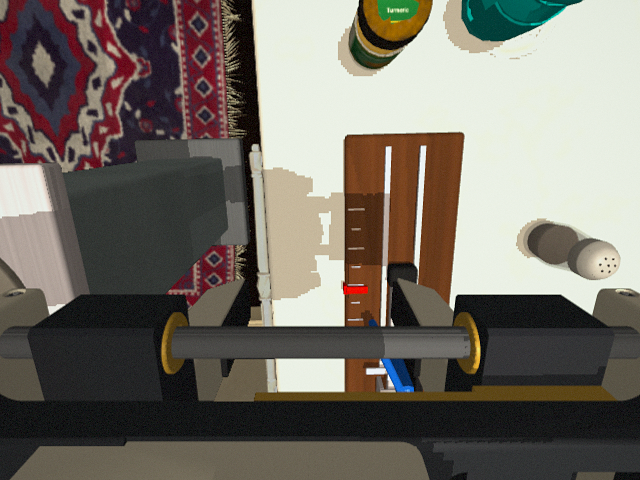

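```bash
python3 - <<'E'
from h import *
im,d,P=cam("wrist"); W=cloud(d,P)
f=240/np.tan(np.radians(P["fovy"])/2); E=np.linalg.inv(np.array(P["extrinsics"]))
def rp(u,v,z):
    D=E[:3,:3]@np.array([(u-P["cx"])/f,(v-P["cy"])/f,1]); o=E[:3,3]; return (o+D*(z-o[2])/D[2]).round(4)
print("cam",E[:3,3].round(3))
R,G,B=[im[...,i].astype(int) for i in range(3)]
m=(R>G+100)&(R>B+100); m[:250]=0; m[:,:330]=0; m[:,380:]=0; m[310:]=0
v,u=np.where(m); print("red px",u.min(),u.max(),v.min(),v.max(),"rp",rp(u.mean(),v.mean(),.019),rp(u.min(),v.mean(),.019),"cloud",np.nanmean(W[m],0).round(4))
print("corners",rp(345,135,.014),rp(463.5,132.5,.014),"edge L",rp(345,300,.014), rp(345,392,.014))
v,u=np.where((im.min(2)>200)&(np.abs(R-B)<40)); k=(u>362)&(u<388)&(v>362)&(v<380); print("ptr px",u[k].min(),u[k].max(),v[k].min(),v[k].max(),rp(u[k].mean(),v[k].mean(),.024),rp(u[k].min(),v[k].mean(),.024))
b=(R<90)&(R>G+15)
for c in ["marker","pointer","stand","salt_shaker","nutmeg_jar"]:
    for q in r.pinpoint(c,"wrist")[:2]: print(c,round(q["p"],2),(E@np.append(q["point"],1))[:3].round(4))
cv2.imwrite("pics/w1crop.png",cv2.resize(im[260:400,320:470,::-1],None,fx=5,fy=4,interpolation=cv2.INTER_NEAREST))
E
```

```text
cam [0.42  0.184 0.352]
red px 345 369 287 297 rp [0.457  0.0277 0.019 ] [0.4448 0.0279 0.019 ] cloud [0.457  0.0276 0.0189]
corners [0.445  0.1842 0.014 ] [0.5542 0.1844 0.014 ] edge L [0.4452 0.0173 0.014 ] [ 0.4454 -0.0987  0.014 ]
ptr px 368 386 364 376 [ 0.4802 -0.0667  0.024 ] [ 0.4698 -0.0665  0.024 ]
marker 0.78 [0.4459 0.029  0.0144]
pointer 0.6 [ 0.4675 -0.0647  0.0223]
stand 0.88 [ 0.5061 -0.0185  0.0039]
salt_shaker 0.57 [ 0.6562  0.0694 -0.0012]
nutmeg_jar 0.98 [0.4763 0.2586 0.0015]
nutmeg_jar 0.29 [ 6.511e-01  7.190e-02 -1.000e-04]
```

View pics/w1crop.png

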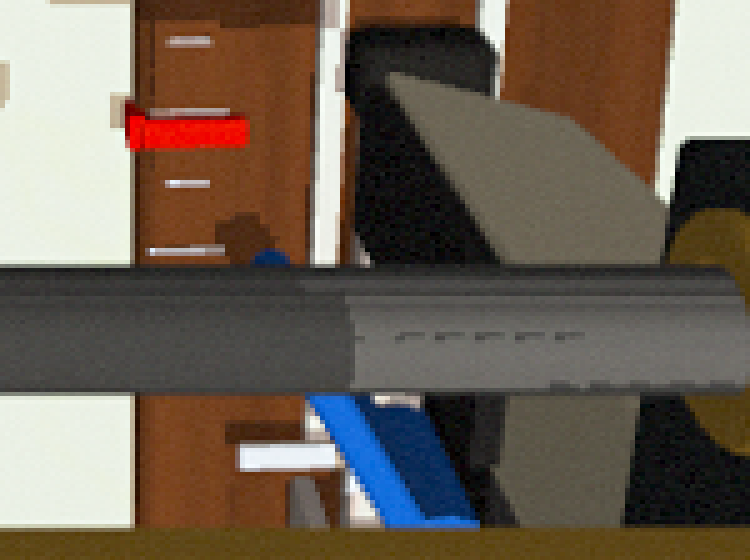

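```bash
python3 -m crank '[-34.5,20,5,-1,-0.52, -34.5,19,15,0,-0.52, -34.5,18,15,0,-0.52, -16,8,15,0,-0.52]'; python3 plan.py 0.4825 -0.0095 0.120 0 30
```

```text
t: 3.47
eef_pos: [0.4841, 0.0011, 0.1679]
ee_rot: [0.003, 0.696, 0.718, 0.008]
force: [0.2, 0.1, -1.3]
gripper_width: 0.0702
t 3.47 pos [0.4841 0.0011 0.1679] yaw 1.81 w 0.0702 F [ 0.2  0.1 -1.3]
[np.float64(-6.7), np.float64(-1.7), np.float64(29.2), np.float64(1.8)]
[np.float64(-4.3), np.float64(-0.9), np.float64(18.6), np.float64(-0.0)]
[np.float64(0.0), np.float64(0.0), np.float64(-0.0), np.float64(-0.0)]
[np.float64(0.0), np.float64(0.0), np.float64(0.0), np.float64(-0.0)]
[np.float64(0.0), np.float64(0.0), np.float64(0.0), np.float64(-0.0)]
```

```bash
python3 -m crank '[-7,-1.5,25,1.5,-0.52, -4,-1,20,0,-0.52, 0,0,0,0,-0.52]'; python3 plan.py 0.4825 -0.0095 0.059 0 25
python3 - <<'E'
from h import *
im,d,P=cam("scene"); cv2.imwrite("pics/scene2.png",cv2.resize(im[150:350,180:420,::-1],None,fx=3,fy=3,interpolation=cv2.INTER_CUBIC))
im,d,P=cam("side"); cv2.imwrite("pics/side2.png",cv2.resize(im[130:330,260:500,::-1],None,fx=3,fy=3,interpolation=cv2.INTER_CUBIC))
E
```

```text
t: 3.72
eef_pos: [0.4842, -0.0096, 0.1196]
ee_rot: [0.003, 0.704, 0.71, 0.008]
force: [-1.1, -0.0, -0.5]
gripper_width: 0.0697
t 3.72 pos [ 0.4842 -0.0096  0.1196] yaw 0.46 w 0.0697 F [-1.1 -0.  -0.5]
[np.float64(-0.1), np.float64(-1.1), np.float64(25.0), np.float64(0.5)]
[np.float64(-0.1), np.float64(-1.1), np.float64(25.0), np.float64(-0.0)]
[np.float64(-0.1), np.float64(-0.5), np.float64(10.6), np.float64(-0.0)]
[np.float64(0.0), np.float64(0.0), np.float64(0.0), np.float64(-0.0)]
[np.float64(0.0), np.float64(0.0), np.float64(0.0), np.float64(-0.0)]
```

View pics/scene2.png

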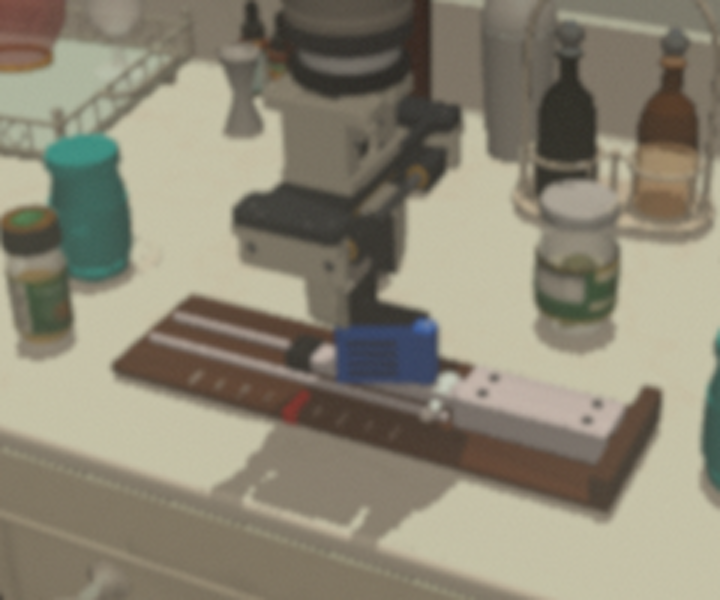

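View pics/side2.png

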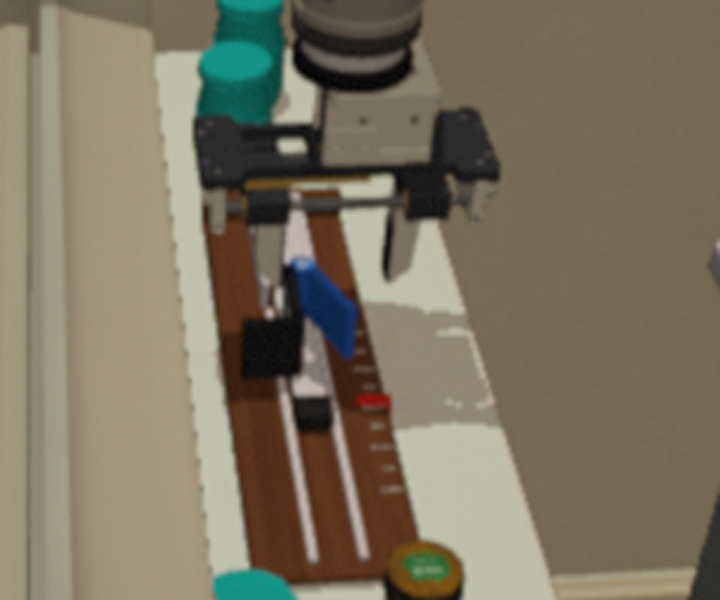

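Both views show the jaws above the stand, with the far finger over the -y side of the plate, behind the flange (side crop 270,270). The near finger is clear of the open lever (side crop 330,310). I'll descend now.

```bash
python3 -m crank '[0,-1,22,0.5,-0.52, 0,-0.5,20,0,-0.52, 0,0,12,0,-0.52, 0,0,4,0,-0.52]'; python3 plan.py 0.4825 -0.0095 0.059 0 25
python3 - <<'E'
from h import *
im,d,P=cam("side"); cv2.imwrite("pics/side3.png",cv2.resize(im[130:330,260:500,::-1],None,fx=3,fy=3,interpolation=cv2.INTER_CUBIC))
E
```

```text
t: 4.15
eef_pos: [0.4904, -0.0045, 0.0706]
ee_rot: [0.011, 0.704, 0.71, 0.014]
force: [0.3, 0.6, 0.6]
gripper_width: 0.0697
t 4.15 pos [ 0.4904 -0.0045  0.0706] yaw 0.45 w 0.0697 F [0.3 0.6 0.6]
[np.float64(-5.0), np.float64(-8.4), np.float64(11.3), np.float64(0.4)]
[np.float64(0.0), np.float64(0.0), np.float64(-0.0), np.float64(-0.0)]
[np.float64(0.0), np.float64(0.0), np.float64(0.0), np.float64(-0.0)]
[np.float64(0.0), np.float64(0.0), np.float64(0.0), np.float64(-0.0)]
[np.float64(0.0), np.float64(0.0), np.float64(0.0), np.float64(-0.0)]
```

View pics/side3.png

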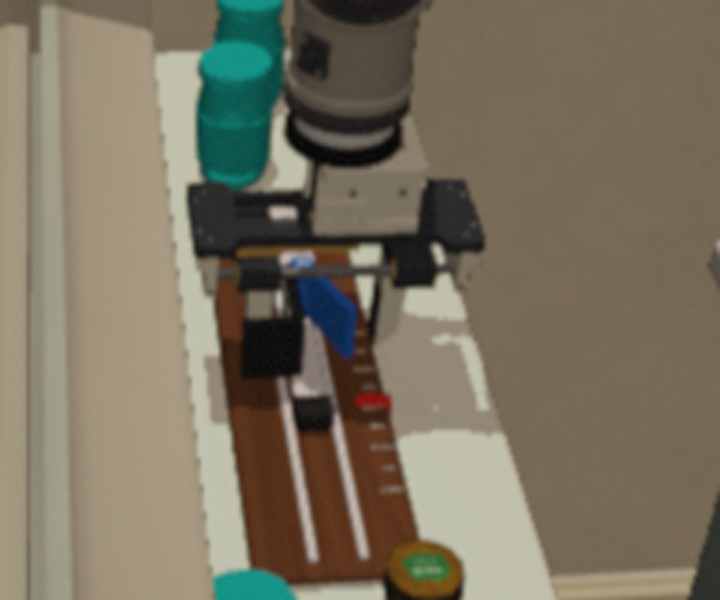

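```bash
python3 -m crank '[-2,-4,6,0,-0.52, -2,-3,5,0,-0.52, 0,0,0,0,-0.52]'; python3 plan.py 0.4825 -0.0095 0.059 0 25; python3 - <<'E'
from station import r
from scipy.spatial.transform import Rotation as Ro
q=r.read_state()["ee_rot"]; print(Ro.from_quat([q[1],q[2],q[3],q[0]]).as_matrix().round(4))
E
```

```text
t: 4.45
eef_pos: [0.4853, -0.0074, 0.0619]
ee_rot: [0.013, 0.703, 0.711, 0.015]
force: [-1.0, 0.3, 0.1]
gripper_width: 0.0697
t 4.45 pos [ 0.4853 -0.0074  0.0619] yaw 0.67 w 0.0697 F [-1.   0.3  0.1]
[np.float64(-2.1), np.float64(-3.0), np.float64(2.8), np.float64(0.7)]
[np.float64(0.0), np.float64(-0.0), np.float64(0.0), np.float64(-0.0)]
[np.float64(0.0), np.float64(0.0), np.float64(0.0), np.float64(-0.0)]
[np.float64(0.0), np.float64(0.0), np.float64(0.0), np.float64(-0.0)]
[np.float64(0.0), np.float64(0.0), np.float64(0.0), np.float64(-0.0)]
[[-0.0117  0.9991  0.0398]
 [ 0.9999  0.0116  0.0038]
 [ 0.0033  0.0398 -0.9992]]
```

```bash
python3 -m crank '[10,-3,3,0.5,-0.52, 15,0,0,0,-0.52, 15,0,0,0,-0.52, 15,0,0,0,-0.52, 10,0,0,0,-0.52]'; python3 plan.py 0.4825 0.083 0.059 0 15
```

```text
t: 4.87
eef_pos: [0.4835, 0.0558, 0.0615]
ee_rot: [0.016, 0.708, 0.706, 0.016]
force: [0.6, -2.7, -1.4]
gripper_width: 0.0705
t 4.87 pos [0.4835 0.0558 0.0615] yaw -0.16 w 0.0705 F [ 0.6 -2.7 -1.4]
[np.float64(14.9), np.float64(-0.6), np.float64(1.4), np.float64(-0.2)]
[np.float64(12.3), np.float64(-0.5), np.float64(1.1), np.float64(-0.0)]
[np.float64(0.0), np.float64(0.0), np.float64(0.0), np.float64(-0.0)]
[np.float64(0.0), np.float64(0.0), np.float64(0.0), np.float64(-0.0)]
[np.float64(0.0), np.float64(0.0), np.float64(0.0), np.float64(-0.0)]
```

```bash
python3 -m crank '[12,-0.5,1,0,-0.52, 8,-0.5,1,0,-0.52, 3,0,0,0,-0.52, 0,0,0,0,-0.52]'; python3 plan.py 0.4825 0.083 0.059 0 15
python3 - <<'E'
from h import *
im,d,P=cam("scene"); cv2.imwrite("pics/scene4.png",cv2.resize(im[200:320,210:370,::-1],None,fx=5,fy=5,interpolation=cv2.INTER_CUBIC))
E0=np.linalg.inv(np.array(P["extrinsics"]))
for c in ["pointer","marker","flange","squeeze","finger_plate"]:
    for q in r.pinpoint(c,"scene")[:2]: print("scene",c,round(q["p"],2),(E0@np.append(q["point"],1))[:3].round(4))
im,d,P=cam("side"); cv2.imwrite("pics/side4.png",cv2.resize(im[200:320,300:460,::-1],None,fx=5,fy=5,interpolation=cv2.INTER_CUBIC))
E0=np.linalg.inv(np.array(P["extrinsics"]))
for c in ["pointer","marker","flange"]:
    for q in r.pinpoint(c,"side")[:2]: print("side",c,round(q["p"],2),(E0@np.append(q["point"],1))[:3].round(4))
E
```

```text
t: 5.2
eef_pos: [0.4835, 0.0805, 0.0613]
ee_rot: [0.017, 0.707, 0.707, 0.017]
force: [0.1, -2.7, -0.4]
gripper_width: 0.0697
t 5.2 pos [0.4835 0.0805 0.0613] yaw -0.06 w 0.0697 F [ 0.1 -2.7 -0.4]
[np.float64(2.5), np.float64(-1.1), np.float64(2.2), np.float64(-0.1)]
[np.float64(0.0), np.float64(0.0), np.float64(0.0), np.float64(-0.0)]
[np.float64(0.0), np.float64(0.0), np.float64(0.0), np.float64(-0.0)]
[np.float64(0.0), np.float64(0.0), np.float64(0.0), np.float64(-0.0)]
[np.float64(0.0), np.float64(0.0), np.float64(0.0), np.float64(-0.0)]
scene pointer 0.96 [0.4709 0.0104 0.0253]
scene marker 0.44 [0.4453 0.0246 0.0146]
scene flange 0.74 [ 0.6541 -0.1052  0.0015]
scene flange 0.67 [0.5293 0.0918 0.0596]
scene squeeze 0.59 [0.5037 0.0769 0.0516]
scene finger_plate 0.86 [ 5.015e-01  6.590e-02 -3.000e-04]
side pointer 0.72 [0.467  0.0162 0.0198]
side marker 0.48 [0.4465 0.0274 0.0122]
side flange 0.89 [0.5258 0.088  0.0543]
```

View pics/scene4.png

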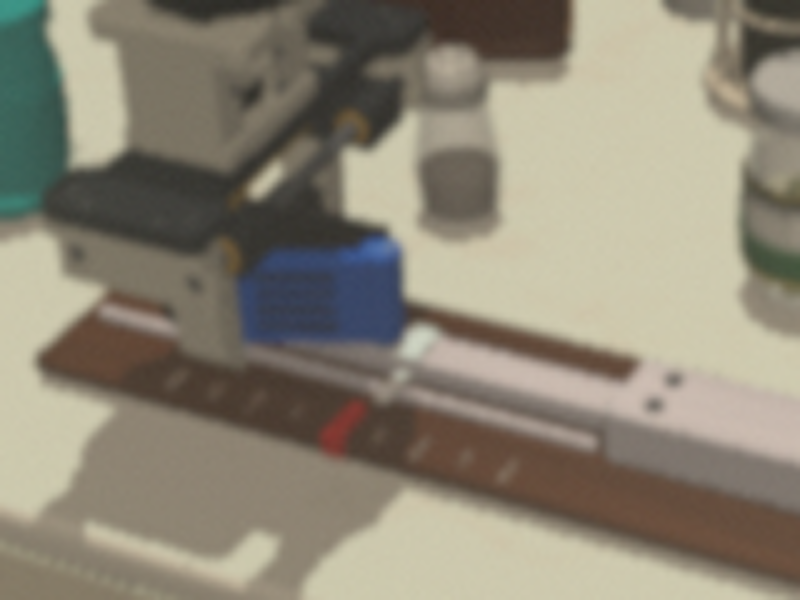

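View pics/side4.png

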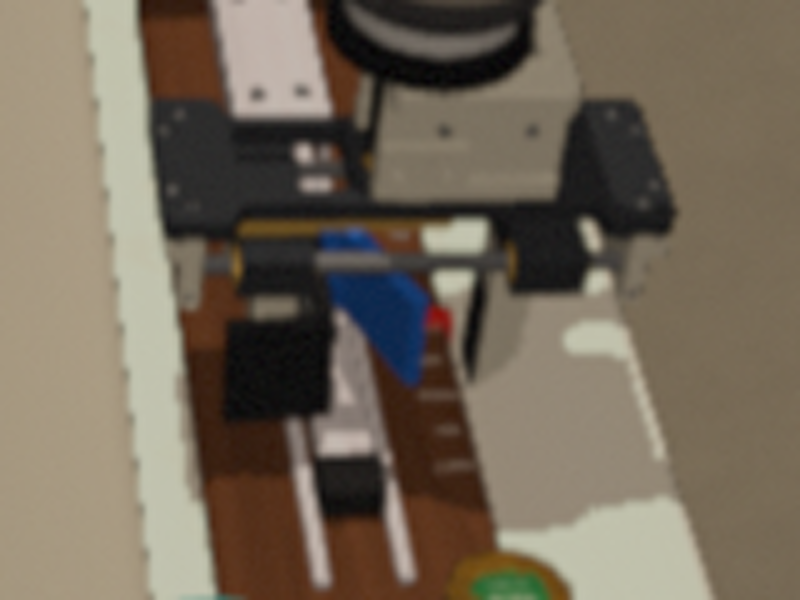

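```bash
python3 -m crank '[8,-1,2,0,-0.52, 4,0,0.5,0,-0.52, 0,0,0,0,-0.52]'; cat > meas.py <<'E'
from h import *
import sys
tag=sys.argv[1]
im,d,P=cam("scene"); f=240/np.tan(np.radians(P["fovy"])/2); E=np.linalg.inv(np.array(P["extrinsics"]))
crop=im[265:300,260:310]; cv2.imwrite(f"pics/m{tag}.png",cv2.resize(crop[:,:,::-1],None,fx=15,fy=15,interpolation=cv2.INTER_CUBIC))
def rp(u,v,z):
    D=E[:3,:3]@np.array([(u-P["cx"])/f,(v-P["cy"])/f,1]); o=E[:3,3]; return o+D*(z-o[2])/D[2]
# rectified top view at z: pixels 0.25mm, Y 0..0.06 -> cols, X .44...52 rows
for z in (.019,.024):
    Xs=np.arange(.440,.500,.00025); Ys=np.arange(-.01,.065,.00025)
    XX,YY=np.meshgrid(Xs,Ys,indexing='ij'); M=np.linalg.inv(E)
    c=np.stack([XX,YY,np.full_like(XX,z),np.ones_like(XX)],-1)@M.T
    mu=(P["cx"]+f*c[...,0]/c[...,2]).astype(np.float32); mv=(P["cy"]+f*c[...,1]/c[...,2]).astype(np.float32)
    o=cv2.remap(im,mu,mv,cv2.INTER_CUBIC); 
    if z==.019:
        o2=o.astype(int); redn=np.clip(o2[...,0]-(o2[...,1]+o2[...,2])/2-25,0,None); redn[Xs>.470]=0
        prof=redn[(Xs>.446)&(Xs<.467)].sum(0); print("red Y",(prof*Ys).sum()/prof.sum())
    else:
        g=o.min(2).astype(float); 
        for lo,hi in ((.467,.471),(.471,.475),(.475,.479),(.479,.483)):
            b=g[(Xs>lo)&(Xs<hi)].mean(0); print("white",lo,"peak Y",Ys[b.argmax()].round(4), b.max().round(0), np.median(b).round(0))
    cv2.imwrite(f"pics/r{tag}_{int(z*1000)}.png",cv2.resize(o[:,:,::-1],None,fx=2.5,fy=2.5))
for c in ["pointer","marker"]:
    for q in r.pinpoint(c,"scene")[:1]: print(c,round(q["p"],2),(E@np.append(q["point"],1))[:3].round(4))
s=r.read_state(); print(s["t"],s["eef_pos"].round(4),s["force"].round(1))
E
python3 meas.py a
```

```text
t: 5.95
eef_pos: [0.4834, 0.0915, 0.0589]
ee_rot: [0.018, 0.708, 0.706, 0.017]
force: [0.9, -1.0, 0.8]
gripper_width: 0.0696
red Y 0.021242906984733724
white 0.467 peak Y 0.0283 97.0 64.0
white 0.471 peak Y 0.0305 121.0 94.0
white 0.475 peak Y -0.0005 134.0 117.0
white 0.479 peak Y -0.0082 136.0 113.0
pointer 0.8 [0.4688 0.0244 0.025 ]
6.1 [0.4834 0.0913 0.0589] [-0.4 -1.2  0.6]
```

View pics/ma.png

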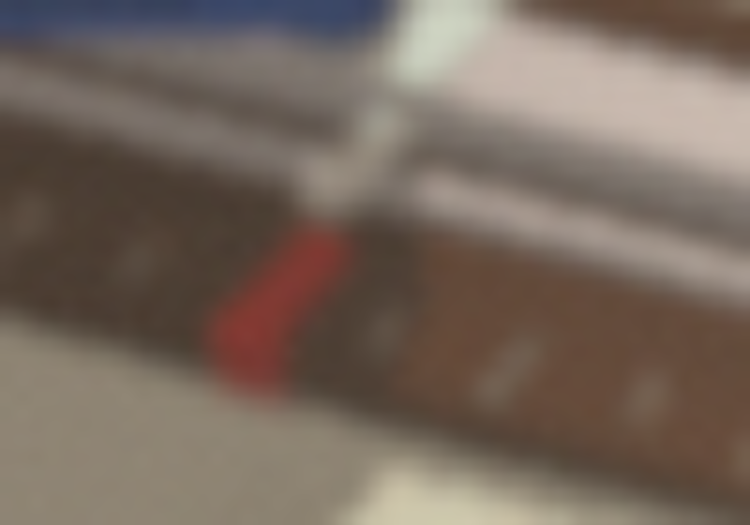

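View pics/ra_24.png

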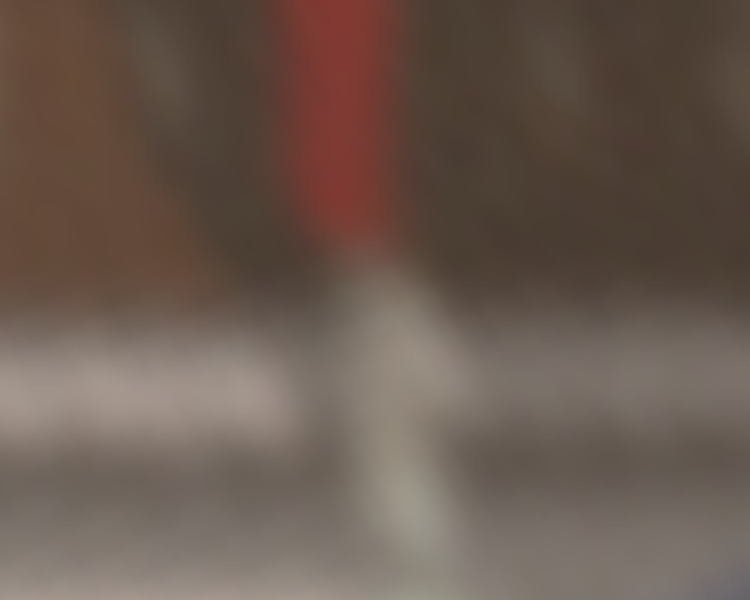

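```bash
python3 - <<'E'
from h import *
P=r.camera_params("scene")
E=np.linalg.inv(np.array(P["extrinsics"])); print(E[:3,3])
print("marker (.457,.0277,.019)",proj([.457,.0277,.019],P),"end",proj([.467,.0277,.019],P),proj([.445,.0277,.019],P),"ptr",proj([.4665,.027,.024],P),proj([.4665,.03,.024],P))
E
```

```text
[-0.27932092 -0.42856338  0.63467042]
marker (.457,.0277,.019) (np.float64(278.69340646948046), np.float64(283.44919519172765)) end (np.float64(281.03276398323595), np.float64(280.9364710637157)) (np.float64(275.84052996419115), np.float64(286.51349450764155)) ptr (np.float64(281.0842891660236), np.float64(279.2007201734175)) (np.float64(279.84397661830457), np.float64(278.85917444959335))
```

View pics/ra_19.png

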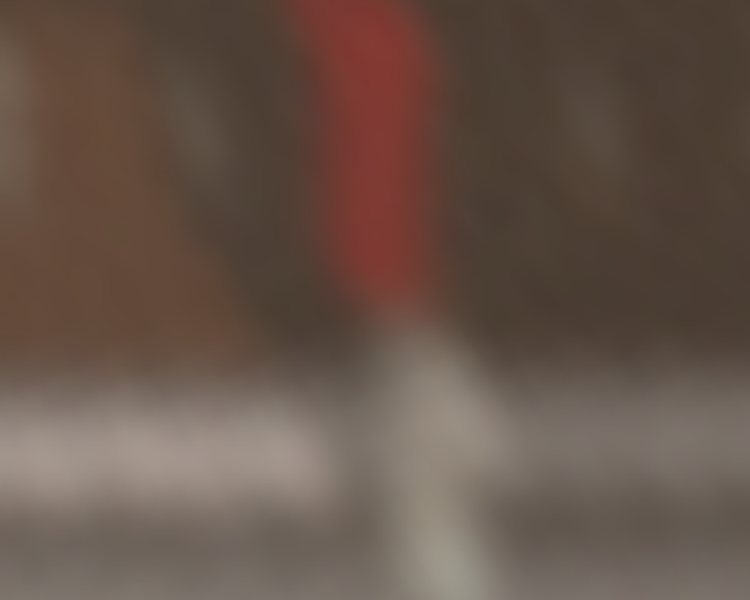

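```bash
cat > pp.py <<'E'
from h import *
for c in ["scene","side"]:
  E=None; acc={}
  for k in range(4):
    im,d,P=cam(c); E=np.linalg.inv(np.array(P["extrinsics"]))
    for n in ["pointer","marker"]:
      q=r.pinpoint(n,c)
      if q and q[0]["p"]>.35: acc.setdefault(n,[]).append((E@np.append(q[0]["point"],1))[:3])
  for n in acc: print(c,n,np.array(acc[n]).round(4).tolist())
cv2.imwrite("pics/sdz.png",cv2.resize(im[225:300,340:440,::-1],None,fx=8,fy=8,interpolation=cv2.INTER_CUBIC))
im,d,P=cam("wrist"); cv2.imwrite("pics/wr5.png",im[:,:,::-1]); print(r.read_state()["t"])
E
python3 pp.py
```

```text
scene pointer [[0.4688, 0.0215, 0.0243], [0.4674, 0.0248, 0.0264], [0.4682, 0.0207, 0.0237], [0.4705, 0.0255, 0.0257]]
scene marker [[0.4453, 0.0266, 0.0148], [0.4437, 0.0276, 0.0144], [0.447, 0.0283, 0.0165], [0.4462, 0.0297, 0.0147]]
side pointer [[0.4683, 0.027, 0.0191], [0.4684, 0.0275, 0.0225], [0.469, 0.0261, 0.0237], [0.4697, 0.0279, 0.0236]]
side marker [[0.5045, 0.0855, 0.0524], [0.4415, 0.0284, 0.013], [0.4675, 0.028, 0.0224], [0.4485, 0.0262, 0.0137]]
7.35
```

View pics/sdz.png

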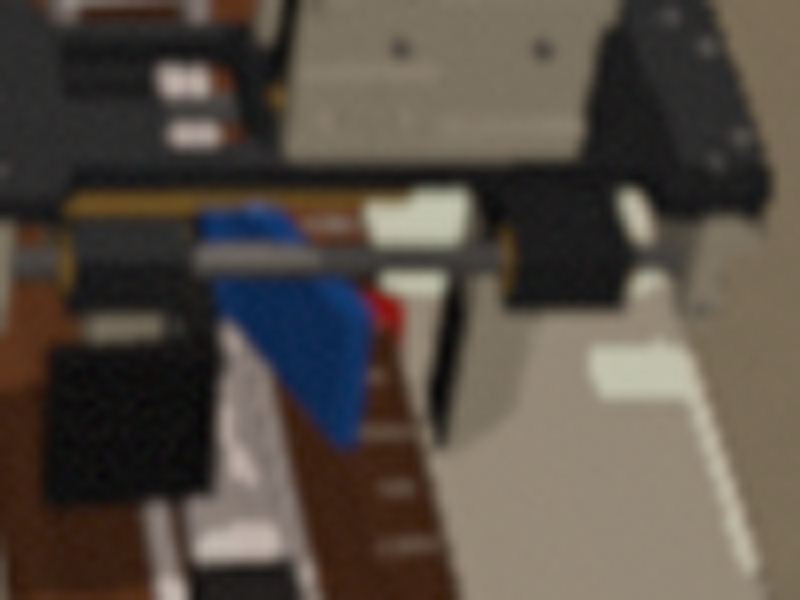

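View pics/wr5.png

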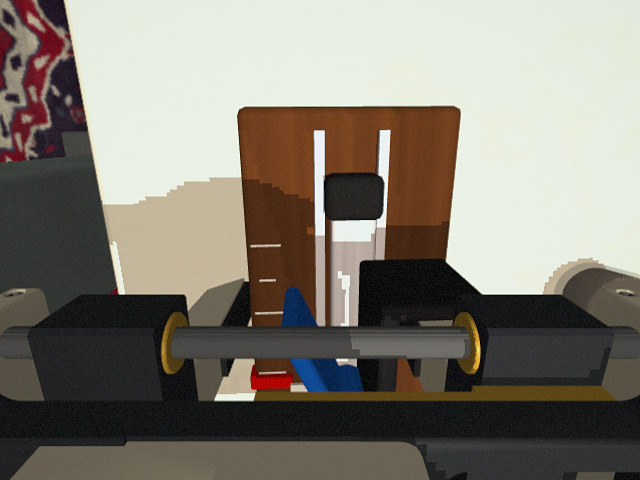

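```bash
python3 - <<'E'
from h import *
im,d,P=cam("wrist"); W=cloud(d,P)
f=240/np.tan(np.radians(P["fovy"])/2); E=np.linalg.inv(np.array(P["extrinsics"])); print("cam",E[:3,3].round(4))
def rp(u,v,z):
    D=E[:3,:3]@np.array([(u-P["cx"])/f,(v-P["cy"])/f,1]); o=E[:3,3]; return (o+D*(z-o[2])/D[2]).round(4)
g=im.astype(int)
print([ (v,g[v,354].tolist()) for v in range(168,182,2)])
print([ (v,g[v,415].tolist()) for v in range(254,268,2)])
print("red rows",[ (v,g[v,270].tolist()) for v in range(368,396,2)])
print("foot far",rp(354,173.5,.034),rp(354,173.5,.014),"flange far",rp(415,261,.081),"board end",rp(350,107,.014))
m=(g[...,0]>g[...,1]+100)&(g[...,0]>g[...,2]+100); m[:340]=0; m[:,:240]=0;m[:,300:]=0
v,u=np.where(m); print(u.min(),u.max(),v.min(),v.max(),"red top rows: far edge",rp(270,v.min(),.019),"cloud",np.nanmean(W[m],0).round(4),np.nanmin(W[m],0).round(4),np.nanmax(W[m],0).round(4))
for nm,(u0,u1,v0,v1) in dict(foot=(335,375,178,214),flange=(370,420,262,290)).items():
    w=W[v0:v1,u0:u1].reshape(-1,3); print(nm,np.nanpercentile(w,[2,50,98],axis=0).round(4).tolist())
# depth-based: foot top z distribution along column
for v in range(168,226,3): print(v,W[v,354].round(4),end=" ")
print()
for v in range(252,300,4): print(v,W[v,400].round(4),end=" ")
E
```

```text
cam [0.4783 0.1682 0.1953]
[(168, [114, 63, 32]), (170, [112, 63, 30]), (172, [79, 43, 22]), (174, [13, 18, 17]), (176, [26, 22, 26]), (178, [34, 36, 28]), (180, [36, 33, 32])]
[(254, [69, 39, 24]), (256, [64, 37, 13]), (258, [64, 37, 23]), (260, [13, 21, 16]), (262, [10, 12, 2]), (264, [17, 11, 7]), (266, [5, 15, 3])]
red rows [(368, [77, 45, 23]), (370, [77, 38, 17]), (372, [198, 181, 165]), (374, [108, 28, 19]), (376, [104, 10, 5]), (378, [162, 3, 0]), (380, [179, 8, 0]), (382, [179, 9, 0]), (384, [177, 1, 0]), (386, [176, 0, 0]), (388, [144, 31, 22]), (390, [73, 35, 18]), (392, [93, 68, 32]), (394, [92, 69, 20])]
foot far [0.5015 0.1509 0.034 ] [0.5044 0.1488 0.014 ] flange far [0.517  0.1254 0.081 ] board end [0.5017 0.1807 0.014 ]
251 292 367 388 red top rows: far edge [0.4572 0.0382 0.019 ] cloud [0.4568 0.0281 0.0191] [0.4452 0.0193 0.0109] [0.4698 0.0327 0.0209]
foot [[0.4929, 0.1328, 0.033], [0.502, 0.1409, 0.0345], [0.5109, 0.1487, 0.0358]]
flange [[0.5065, 0.1077, 0.0364], [0.5179, 0.1083, 0.0529], [0.5311, 0.1088, 0.0669]]
168 [0.5042 0.1516 0.0146] 171 [0.5042 0.1502 0.015 ] 174 [0.5018 0.1505 0.0318] 177 [0.5018 0.1491 0.0322] 180 [0.5015 0.1481 0.0348] 183 [0.5014 0.1468 0.0355] 186 [0.5017 0.1452 0.0335] 189 [0.5016 0.144  0.0348] 192 [0.5017 0.1425 0.034 ] 195 [0.5016 0.1412 0.035 ] 198 [0.5016 0.1399 0.0351] 201 [0.5018 0.1383 0.0342] 204 [0.5016 0.1371 0.0356] 207 [0.5018 0.1355 0.0346] 210 [0.5018 0.1342 0.035 ] 213 [0.5019 0.1326 0.0342] 216 [0.5019 0.1313 0.035 ] 219 [0.5022 0.1294 0.0331] 222 [0.5024 0.1276 0.0319] 225 [0.5024 0.1262 0.0322] 
252 [0.531  0.1058 0.014 ] 256 [0.5311 0.1035 0.014 ] 260 [0.5255 0.1085 0.0339] 264 [0.5243 0.1081 0.0384] 268 [0.5226 0.1084 0.0444] 272 [0.5217 0.1079 0.0479] 276 [0.5202 0.1082 0.0535] 280 [0.5191 0.1081 0.0574] 284 [0.5179 0.1083 0.0622] 288 [0.5169 0.1081 0.0656] 292 [0.5159 0.1082 0.0695] 296 [0.5151 0.108  0.0727]
```

```bash
python3 - <<'E'
from h import *
im,d,P=cam("wrist"); W=cloud(d,P); g=im.astype(int)
for v in range(366,392,2): print(v,W[v,262:285].mean(0).round(4), g[v,262:285].mean(0).round(0))
E
python3 meas.py b
```

```text
366 [0.4585 0.0355 0.0145] [79. 45. 22.]
368 [nan nan nan] [80. 46. 24.]
370 [0.4583 0.0327 0.0145] [75. 39. 17.]
372 [0.4583 0.0317 0.0151] [188. 174. 157.]
374 [0.4584 0.0313 0.0164] [107.  26.  22.]
376 [0.4586 0.0314 0.0183] [105.   5.   2.]
378 [0.4586 0.0307 0.0192] [164.   4.   1.]
380 [0.4586 0.0296 0.0197] [178.   5.   0.]
382 [0.4585 0.0282 0.0196] [178.   7.   1.]
384 [0.4585 0.0267 0.0195] [177.   5.   1.]
386 [0.4585 0.0254 0.0197] [176.   3.   1.]
388 [0.4581 0.0216 0.0167] [139.  21.   6.]
390 [0.4577 0.0183 0.0145] [76. 44. 22.]
red Y 0.0214365381392531
white 0.467 peak Y 0.028 96.0 64.0
white 0.471 peak Y 0.0298 119.0 91.0
white 0.475 peak Y 0.0005 134.0 114.0
white 0.479 peak Y -0.0082 137.0 113.0
pointer 0.6 [0.4669 0.0208 0.0256]
marker 0.45 [0.4472 0.0253 0.0125]
7.6 [0.4834 0.091  0.059 ] [ 1.3 -1.6  0.5]
```

Everything lines up. Depth from the wrist camera puts the flange's outer face at y=0.1083, so the pointer is at about 0.0273, and the clip's centre is at 0.0274. I'll close step by step, moving the tool towards +y so the plate-side finger stays near the plate.

```bash
python3 -m crank '[0.3,3,0,0,-0.35, 0.3,3,0,0,-0.17, 0.3,3,0,0,0, 0.3,0,0,0,0]' 15; python3 plan.py 0.5015 0.0912 0.059 0 4
```

```text
t: 7.93
eef_pos: [0.4928, 0.0917, 0.0594]
ee_rot: [0.018, 0.709, 0.705, 0.016]
force: [1.5, -4.4, -0.5]
gripper_width: 0.0484
t 7.93 pos [0.4928 0.0917 0.0594] yaw -0.26 w 0.0484 F [ 1.5 -4.4 -0.5]
[np.float64(-0.2), np.float64(4.0), np.float64(0.4), np.float64(-0.3)]
[np.float64(-0.3), np.float64(4.0), np.float64(0.4), np.float64(-0.0)]
[np.float64(-0.0), np.float64(0.7), np.float64(0.1), np.float64(-0.0)]
[np.float64(0.0), np.float64(0.0), np.float64(0.0), np.float64(-0.0)]
[np.float64(0.0), np.float64(0.0), np.float64(0.0), np.float64(-0.0)]
```

```bash
python3 -m crank '[-0.2,2.5,0,0,0.15, -0.1,2.5,0,0,0.3, 0,2,0,0,0.4, 0,0,0,0,0.4]'; python3 plan.py 0.5015 0.0912 0.059 0 4
```

```text
t: 8.27
eef_pos: [0.5005, 0.0917, 0.0596]
ee_rot: [0.017, 0.709, 0.705, 0.016]
force: [0.3, -3.4, 0.8]
gripper_width: 0.0281
t 8.27 pos [0.5005 0.0917 0.0596] yaw -0.28 w 0.0281 F [ 0.3 -3.4  0.8]
[np.float64(-0.5), np.float64(1.0), np.float64(0.6), np.float64(-0.3)]
[np.float64(0.0), np.float64(0.0), np.float64(0.0), np.float64(-0.0)]
[np.float64(0.0), np.float64(0.0), np.float64(0.0), np.float64(-0.0)]
[np.float64(0.0), np.float64(0.0), np.float64(0.0), np.float64(-0.0)]
[np.float64(0.0), np.float64(0.0), np.float64(0.0), np.float64(-0.0)]
```

```bash
cat > fl.py <<'E'
from h import *
im,d,P=cam("wrist"); W=cloud(d,P); g=im.astype(int); cv2.imwrite("pics/wlast.png",im[:,:,::-1])
b=(W[...,2]>.04)&(W[...,2]<.075)&(W[...,1]>.10)&(W[...,1]<.12)&(W[...,0]>.512)&(W[...,0]<.546)&(g.max(2)<60)
print("flange Y",np.nanmedian(W[b],0).round(4),b.sum())
fm=(W[...,2]>.029)&(W[...,2]<.04)&(W[...,1]>.12)&(W[...,1]<.17)&(abs(W[...,0]-.5017)<.006)&(g.max(2)<60)
print("foot far Y",np.nanpercentile(W[fm][:,1],[1,99]).round(4))
m=(g[...,0]>g[...,1]+100)&(g[...,0]>g[...,2]+100)&(W[...,2]<.025)&(abs(W[...,1]-.03)<.03)
w=W[m]; print("red front face Y",np.nanmedian(w[(w[:,2]<.018)][:,1]).round(4),"top",np.nanpercentile(w[w[:,2]>.0185][:,1],[2,98]).round(4),m.sum())
E
python3 fl.py
```

```text
flange Y [0.5283 0.1091 0.0593] 2440
foot far Y [0.1302 0.151 ]
red front face Y nan top nan 0
  return np.nanmean(a, axis, out=out, keepdims=keepdims)
  return np.nanmean(a, axis, out=out, keepdims=keepdims)
```

View pics/wlast.png

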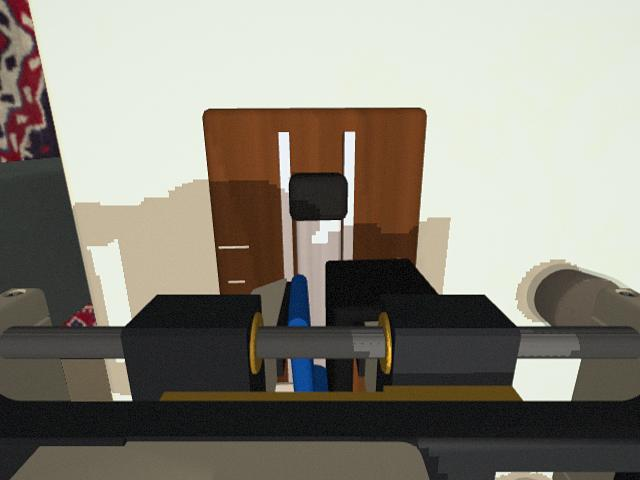

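```bash
python3 -m crank '[-0.8,0.5,0,0,0.42, 0,0.3,0,0,0.42, 0,0,0,0,0.42]'; python3 fl.py 2>/dev/null
```

```text
t: 8.57
eef_pos: [0.5006, 0.0909, 0.0595]
ee_rot: [0.017, 0.709, 0.705, 0.016]
force: [-1.0, -1.6, 0.7]
gripper_width: 0.0269
flange Y [0.5283 0.1084 0.0591] 2418
foot far Y [0.1295 0.1503]
red front face Y nan top nan 0
```

```bash
python3 -m crank '[0,0.3,0,0,0.6, 0,0,0,0,1, 0,0,0,0,1, 0,0,0,0,1, 0,0,0,0,1]' 20; python3 fl.py 2>/dev/null; python3 -m crank '[0,0,0,0,1, 0,0,0,0,1, 0,0,0,0,1]'; python3 fl.py 2>/dev/null; python3 meas.py c
python3 - <<'E'
from h import *
im,d,P=cam("side"); cv2.imwrite("pics/side6.png",cv2.resize(im[200:320,300:460,::-1],None,fx=5,fy=5,interpolation=cv2.INTER_CUBIC))
im,d,P=cam("scene"); cv2.imwrite("pics/scene6.png",cv2.resize(im[200:320,210:370,::-1],None,fx=5,fy=5,interpolation=cv2.INTER_CUBIC))
E
```

```text
t: 9.03
eef_pos: [0.5021, 0.091, 0.0596]
ee_rot: [0.017, 0.709, 0.704, 0.017]
force: [1.3, -0.9, -0.7]
gripper_width: 0.0218
flange Y [0.5285 0.1084 0.0591] 2402
foot far Y [0.1296 0.1502]
red front face Y nan top nan 0
t: 9.33
eef_pos: [0.5022, 0.091, 0.0596]
ee_rot: [0.017, 0.709, 0.704, 0.017]
force: [0.7, -2.8, -0.0]
gripper_width: 0.0214
flange Y [0.5285 0.1084 0.0589] 2396
foot far Y [0.1294 0.1502]
red front face Y nan top nan 0
red Y 0.02213758440126777
white 0.467 peak Y 0.028 96.0 64.0
white 0.471 peak Y 0.0293 117.0 88.0
white 0.475 peak Y 0.0005 133.0 105.0
white 0.479 peak Y -0.0082 135.0 98.0
pointer 0.64 [0.4667 0.0267 0.0254]
marker 0.51 [0.4456 0.029  0.0186]
9.5333 [0.5021 0.091  0.0596] [ 1.8 -1.3 -1.1]
```

View pics/scene6.png

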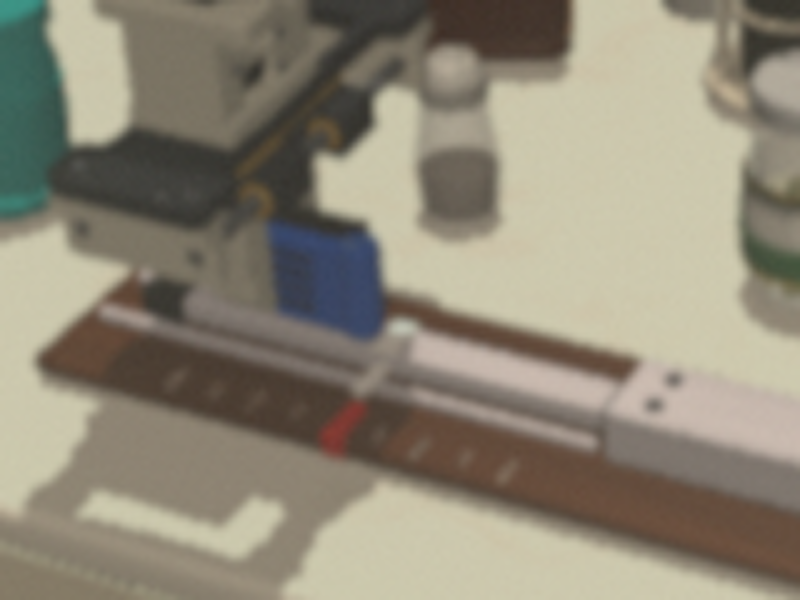

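View pics/side6.png

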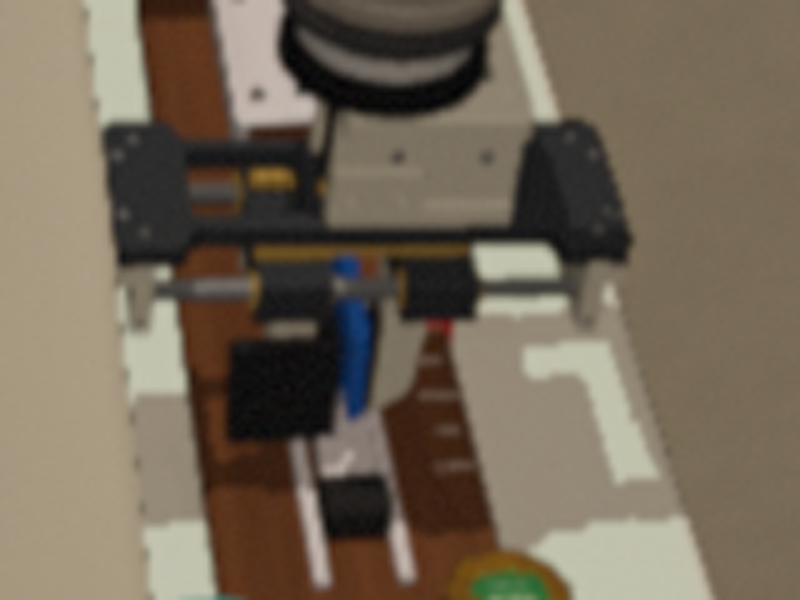

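View pics/mc.png

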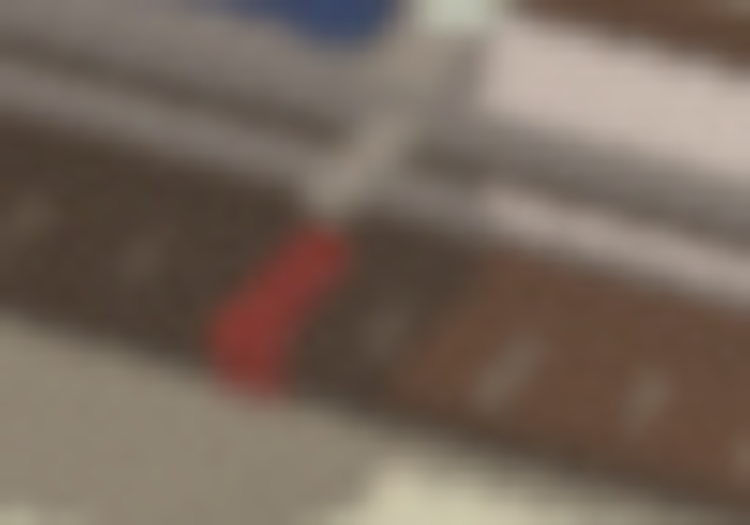

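The lever is shut with an opening of 21.4 mm, where plate plus blade is 22 mm. The pointer (345,180) runs straight into the red clip (325,240) in the close crop. The shaker and olive jar still stand.

```bash
python3 - <<'E'
from station import r
print(r.finish_job()); s=r.read_state(); print(s["t"],s["gripper_width"],s["eef_pos"])
E
```

```text
the job is handed in; nothing more can be done
None
the job is handed in; nothing more can be done
```

I drew the leg out about 95 mm by its flange with the lever open, then squeezed the lever shut. I handed the job in at about 9.6 s with the gripper still holding at 20 N.

**Leg at the mark:** the last wrist-camera depth check put the pointer at y ≈ 0.0274 m, and the clip's centre measured 0.0274 m just before closing. The leg did not shift during the final squeeze: the flange face read 0.1084 m before and after. Earlier in the closing it had crept out about 0.8 mm, so I eased it back before shutting the lever.

**Lever shut:** the gripper opening settled at 21.4 mm, where plate and blade together are 22 mm.

**Jars and shaker:** in the last pictures the salt shaker and olive jar stood where they were. Only part of the nutmeg jar showed, apparently in place. The wrist-force readings stayed below 5 N.

**Disagreements:**
- The network's pointer position in the scene camera scattered from 0.021 to 0.027 m. I relied on the wrist depth and the close crop instead.
- The automatic red-clip offset from the scene camera read 0.022 m, which I set aside because its crop cut the clip off.
- The red clip was out of the wrist camera's view once the jaws closed, so its last wrist measurement is from just before closing.
- The tool ended tilted by about 2°.

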